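Seat the bar against the stop and nip it with the cam lever

ROBOT

A 7-joint arm with a two-finger parallel gripper is mounted at the origin on the work surface. World frame = base frame: x ahead of the robot, y to its left, z up, the work surface at z = 0. Lengths are in mm, angles in rad, forces in N, time in s.
With the tool pointing down it reaches from about 400 to 875 mm from the base axis. Payload 19.3 kg.
Tool frame: the origin (TCP) lies at the very end of the fingers, on their centre line; the grasp point (between the pads) lies 19 mm behind it (grip_point_offset is the z of the grasp point in the tool frame, in mm); z points along the fingers, y is the line along which they close (so a half turn about z gives the same grasp; the last joint's range is limited). The gripper opens to 85 mm and grips with 20 to 120 N. Pads are 22 mm wide; open, the fingers measure 114 mm over their backs; the gripper's body (76 mm by 85 mm) begins 54 mm behind the grasp point. The pads swing forward as they close: fully open they stand 13 mm farther back than shut.
Start: joints at [-1.332, 0.521, -0.036, 1.599, 0.021, 1.021, -0.113], TCP at [189.966, 595.422, 231.291] pointing down, gripper open.
Joint ranges: [-2.91, 2.91], [-0.3, 2.13], [-1.5, 1.42], [0.17, 2.43], [-1.26, 4.41], [0.16, 1.93], [-2.52, 2.52]. Speed limits (rad/s): [1.89, 1.89, 2.39, 2.39, 3.01, 3.01, 3.01].

INTERFACE

Orientations are given as a 3x3 rotation matrix whose columns are the frame's x, y, z axes.
In Python, from workcell import movep, movel, goto_joints, open_gripper, clamp, wait, inverse_kinematics, read_state, camera, PlanningError, finish_job, grip_point_offset gives the robot as it stands. Calls block until the motion is done:
- movep(position, orientation): joint-space move of the TCP to a pose.
- movel(position, frame=None, max_speed=150, guard=None): straight line of the TCP; frame=None keeps the orientation; max_speed is the mean speed in mm/s. With guard (N) it stops when the force on the tool has changed by that much, and returns True; else False.
- goto_joints(angles): joint-space move.
- open_gripper() and clamp(): open the fingers fully, or close them until they stop; the grip force is fixed at half the most.
- wait(seconds).
- inverse_kinematics(position, orientation): joint angles nearest the present ones, or None.
- read_state(): the state.
- camera(name): name is "side" or "top" or "wrist"; returns a dict with "image" (420x560x3 uint8, blue, green, red), "range_z" (420x560 float32, mm along the optical axis (not along the pixel's ray), 0 where there is no reading), "fx", "fy", "cx", "cy" (pixels), "cam_to_world" (4x4, takes a point from camera to world coordinates). Camera axes: x right, y up, looking along -z (the intrinsics and any distortion apply to the point x, -y, -z); pixel columns grow to the right and rows downward; lengths in mm; the calibration is good to about 2 mm. The wrist camera is an equidistant fisheye: a pixel r from the principal point sees the ray r / f radians off the axis. A picture is of the moment at which its call begins.
A pose or a line that the arm cannot do raises PlanningError and nothing moves.
- finish_job(): hands the job in; it is judged then, once.
The state is a dict: "time": time; "qpos": joint angles; "qvel": joint speeds; "joint_efforts": joint torques, N m; "eef_pos": TCP position; "tool_rot": TCP orientation; "ft_force": force on the tool from outside, world axes, zero at the start; "torque": the same for the moment, N m; "finger_gap": finger opening in mm; "gripper_force": force on a finger pad.
Only numpy, scipy, OpenCV 4.12 (cv2) and the standard library are available. Lean on these libraries where they do the work, as an engineer would, in place of code of your own. Each camera call takes 0.05 s, during which the arm holds its last target. There are 200 camera calls.

TASK

Set up the aluminium bar on the fixture plate for filing with gentle pushes of a fingertip, gripping nothing: first push the bar lengthways until its end butts against the end stop, then push the red-knobbed cam lever round by its arm, all the way to its far stop pin, so that the cam nips the bar tight and flat against the fence. Push lightly, with no more force than about 20 N. Do not lift the bar, leave the other things on the bench where they are, and finish with the fingers clear.

Things in the scene. Friction and masses are not known exactly. Their poses are not given: they have to be found in the camera images.
- fixture: Mid-grey steel base plate of the filing fixture, bolted to the bench. Origin on the bench (z 0); plate 15 mm thick, x -100 to +140, y -160 to +160 mm; x points away from the robot at yaw 0, y left. The bar lies along y between the fence (far side, +x) and the cam (near side, -x). 7 mm high screw heads in the corners.
- fence: Black steel strip fixed along the plate's far side, 20 mm (x) by 250 mm (y), 14 mm high on the plate; origin under its centre on the plate's top; fixture's axes. The bar's far side is to lie flat against its near face, 10 mm to -x of the origin (x = 50 mm in the fixture's frame).
- stop_face (a point): Centre of the flat face (looking to -y of the fixture) of the end stop, a black steel block 50 (x) by 22 (y) by 14 mm high on the plate; 25 mm above the bench; fixture's axes. The bar's +y end butts against this face, at y = 100 mm in the fixture's frame.
- cam_pivot (a point): Point on the lever's vertical pivot axis, 52 mm above the bench, at x -10.4, y +20 mm in the fixture's frame; fixture's axes. The cam, an eccentric dark disc of 32 mm diameter 17 to 30 mm above the bench, turns with the lever about this axis.
- cam_lever (a joint): Angle of the cam lever (rad), 0 fully open to 2.094 fully home; seen from above the arm points (120 deg + joint) anticlockwise from the fixture's +x, so closing sweeps the knob from +y to -y past the robot's side of the pivot. It stays where it is left. At the push point 2 to 3 N turns it, rising to about 10 N over the last 0.4 rad, where the cam presses the bar.
- lever_push (a point): Point on the centre line of the lever's round aluminium arm (11 mm thick), 90 mm from the pivot axis and 58 mm above the bench: a good place for a fingertip. The arm is 44 to 65 mm high over the bench along its open length and has free space below it. Moves with the lever.
- lever_knob (a point): Centre of the red ball knob (30 mm diameter) at the lever's end, 125 mm from the pivot axis and 61 mm above the bench. Moves with the lever.
- bar_center (a point): Centre of the loose bright aluminium flat bar on the fixture plate: 40 mm (x) by 160 mm (y) by 20 mm high, about 0.35 kg, its axes nearly those of the fixture at the start; 25 mm above the bench when flat on the plate. At the start it lies 25 to 65 mm short of the stop and a few mm off the fence.
- bar_end (a point): Centre of the bar's +y end face, the one that is to butt against the end stop; bar's axes.
- bar_tail (a point): Centre of the bar's -y end face, the one to push on; bar's axes. The plate in front of it is free.
- done_bar: Bystander: a second, finished bar of the same kind lying on the bench to the left of the fixture; origin under its centre.
- offcut: Bystander: short aluminium offcut 30 x 50 x 20 mm lying on the plate behind the fence; origin under its centre.
- paste_tin: Bystander: round tin with a yellow band and pale top, 66 mm diameter, 50 mm high, on the bench just to the right of the plate; origin under its centre.
- blue_bottle: Bystander: white bottle with blue label, 52 mm diameter, 120 mm high, on the bench beyond the left end of the plate; origin under its centre.
- file: Bystander: flat file with an orange handle, about 330 mm long, lying on the bench at the right; origin on its axis, on the bench.
- square: Bystander: steel try square, stock 100 mm, blade 140 mm, lying on the bench at the left; origin under the stock's centre.
- spanner: Bystander: steel open spanner 170 mm long, lying on the bench at the right, near the robot; origin under its middle.
- home_pin (a point): Top centre of the bright dowel pin (8 mm diameter, 57 mm above the bench, 46 mm from the pivot, on the -y side) that the lever's arm meets when fully home. A like pin on the +y side marks the open end of the swing.
Not all that is in view belongs to the job. Leave any pink or turquoise look-alike of the part that bears bar_center alone.

How it is judged (in metres and radians):
On the way, in this order (a step that is already met when the one before it is completed fails the run):
1. the bar's end butts against the end stop while the lever is still open (y of bar_end in the frame of stop_face above -0.003 m and value of joint cam_lever below 1 rad), for 0.2 s.
2. the lever is swung home and the bar is nipped against the fence (value of joint cam_lever above 1.95 rad and contact force between bar and fence above 6 N), for 0.2 s.
At the end, for the whole second after the job is handed in: Lever within 0.14 rad (8 degrees) of fully home; the bar pressed on the fence with more than 6 N, its far side within 2 mm of the fence and parallel to it within 0.025 rad; its end within 3 mm of the end stop; the bar flat on the plate (centre not over 28 mm above the bench, tilt under 0.05 rad) (all of step 2 and y of bar_end in the frame of stop_face above -0.003 m and x of bar_center in the frame of fence above -0.032 m and angle between the y axis of bar_center and the y axis of fixture, either way round below 0.025 rad and height (world z) of bar_center below 0.028 m and angle between bar_center's own z axis and vertical below 0.05 rad); the robot touches nothing.
It fails at once if the bar is lifted (over 8 mm) or tipped up (height (world z) of bar_center above 0.033 m or angle between bar_center's own z axis and vertical above 0.12 rad).
It fails at once if another thing on the bench is disturbed (moved over 15 mm) (distance of any of done_bar, offcut, paste_tin, blue_bottle, file, square, spanner from where it was at the start of the episode above 0.015 m).
It fails at once if the bar is gripped or shoved hard (over 35 N in all) (contact force between the fingers and bar above 35 N).
It fails at once if the fixture or its lever is gripped or forced (over 35 N in all) (contact force between the fingers and fixture above 35 N).
It also fails if it takes over 64 s, if anything falls off the work surface, if the arm or the gripper's body presses on something with over 40 N, if the wrist force passes 120 N, or if a joint passes its speed limit or range.

## Working session

There is one attempt and no reset: what is moved stays moved. The work goes in short steps, each a Python script; the robot and the scene stay as the last script left them, time stands still between calls to the robot, and variables do not carry over. Pictures are saved under pics/ and viewed, at most 10 in all, crops included, and the job is handed in when it is done.

```bash
ls; mkdir -p pics
cat > h.py <<'E'
import numpy as np, cv2
from workcell import *
def ray(c,u,v):
    M=np.array(c["cam_to_world"]); d=np.array([(u-c["cx"])/c["fx"],-(v-c["cy"])/c["fy"],-1.])
    return M[:3,3], M[:3,:3]@d
def onplane(c,u,v,z):
    o,d=ray(c,u,v); return o+d*(z-o[2])/d[2]
def cloud(c):
    Z=c["range_z"]; v,u=np.mgrid[:Z.shape[0],:Z.shape[1]]
    P=np.stack([(u-c["cx"])/c["fx"]*Z,-(v-c["cy"])/c["fy"]*Z,-Z],-1)
    M=np.array(c["cam_to_world"]); return P@M[:3,:3].T+M[:3,3]
E
python3 - <<'E'
from h import *
for n in("top","side"):
    c=camera(n); cv2.imwrite(f"pics/{n}0.png",c["image"]); np.save(f"{n}0.npy",c,allow_pickle=True)
    print(n,c["fx"],c["cx"],c["cy"],np.round(c["cam_to_world"],3).tolist(), [k for k in c])
print(read_state()); print(grip_point_offset)
E
```

```text
pics
top 456.49157604991063 277.9160280777356 207.4457271061942 [[-0.028, 0.997, -0.07, 443.448], [-1.0, -0.027, 0.014, 17.725], [0.012, 0.07, 0.997, 1151.252], [0.0, 0.0, 0.0, 1.0]] ['image', 'range_z', 'fx', 'fy', 'cx', 'cy', 'cam_to_world']
side 395.9309252400979 284.3451528857806 205.21713796997562 [[0.763, 0.322, -0.561, 29.696], [-0.646, 0.349, -0.679, -638.02], [-0.023, 0.88, 0.474, 518.407], [0.0, 0.0, 0.0, 1.0]] ['image', 'range_z', 'fx', 'fy', 'cx', 'cy', 'cam_to_world']
{'time': 0.1, 'qpos': array([-1.3321679 ,  0.52195678, -0.03631053,  1.59991245,  0.02120308,
        1.02114625, -0.11276522]), 'qvel': array([-0.00041954, -0.0009361 ,  0.00141004, -0.00067046, -0.00105742,
       -0.00058591, -0.00165207]), 'joint_efforts': array([ 3.82318947e-03, -9.28486991e+01,  1.98415495e+00, -3.70537055e+01,
        1.81270443e-02,  5.26581236e-03,  5.84130589e-05]), 'eef_pos': array([189.91619713, 595.13383967, 230.7958219 ]), 'tool_rot': array([[-9.52693381e-01,  3.03932998e-01, -2.33909736e-04],
       [ 3.03933076e-01,  9.52692848e-01, -1.01108768e-03],
       [-8.44587763e-05, -1.03434944e-03, -9.99999461e-01]]), 'ft_force': array([ 1.12143491, -0.14859905, -0.09074847]), 'torque': array([-0.06146529,  0.00754972,  0.0746004 ]), 'gripper_force': 0.0, 'finger_gap': 85.66267957616473}
-18.700000000000003
```

View pics/top0.png

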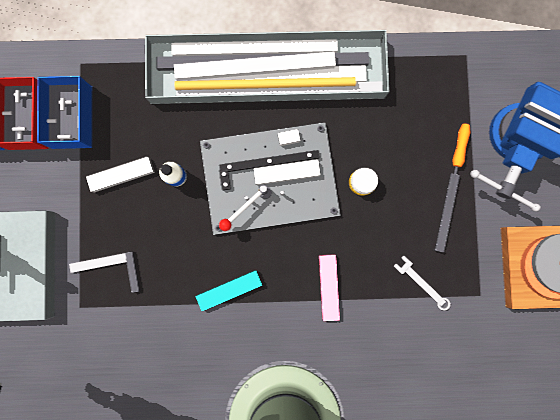

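View pics/side0.png

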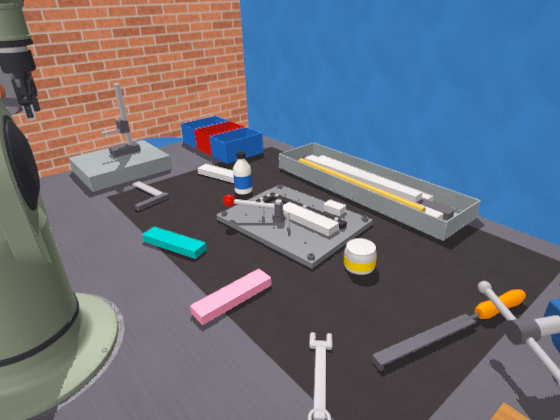

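The top view shows the plate around (270,178). Candidates for the bar are the bright bar on the plate (287,172), the finished bar on the bench (120,175), the offcut (289,137), and the turquoise (229,290) and pink (329,288) look-alikes. I choose (287,172), which lies between the fence and the cam. The lever's red knob is at (225,225).

```bash
cat > meas.py <<'E'
from h import *
def measure(c):
    P=cloud(c); im=c["image"].astype(int); z=P[...,2]; hsv=cv2.cvtColor(c["image"],cv2.COLOR_BGR2HSV)
    u0,v0=np.meshgrid(np.arange(560),np.arange(420)); roi=(u0>195)&(u0<346)&(v0>115)&(v0<242)
    # plate: grey pixels (brighter than the black mat), cast on z=15
    g=im.max(2)
    m=(roi&(g>70)).astype(np.uint8); m=cv2.morphologyEx(m,cv2.MORPH_CLOSE,np.ones((9,9)))
    cs,_=cv2.findContours(m,0,1); k=max(cs,key=cv2.contourArea)
    W=np.array([onplane(c,*p[0],15.)[:2] for p in k],np.float32)
    r=cv2.minAreaRect(W); print("plate",r)
    mb=(roi&(g>215)&(hsv[...,1]<40)).astype(np.uint8)
    cs,_=cv2.findContours(mb,0,1)
    for q in cs:
        if cv2.contourArea(q)<100: continue
        Wb=np.array([onplane(c,*p[0],35.)[:2] for p in q],np.float32)
        mm=np.zeros_like(mb); cv2.drawContours(mm,[q],-1,1,-1)
        print("bright",cv2.minAreaRect(Wb),"z",np.median(z[mm>0]))
    mr=(((hsv[...,0]<8)|(hsv[...,0]>172))&(hsv[...,1]>150)&(g>90)&roi)
    v,u=np.nonzero(mr); kn=onplane(c,u.mean(),v.mean(),61+5); print("knob",kn,len(u))
    return r
E
python3 - <<'E'
from meas import *
c=np.load("top0.npy",allow_pickle=True).item(); measure(c)
cr=c["image"][115:245,195:350]; cv2.imwrite("pics/crop0.png",cv2.resize(cr,None,fx=4.5,fy=4.5,interpolation=cv2.INTER_CUBIC))
E
```

```text
plate ((599.0299072265625, 21.288238525390625), (239.9574737548828, 321.8686218261719), 7.016716480255127)
bright ((528.06494140625, 84.33179473876953), (9.382104873657227, 102.31880187988281), 41.53245162963867) z 60.418851732468625
bright ((610.4203491210938, -21.4013671875), (39.397098541259766, 161.74130249023438), 6.670859336853027) z 35.34231567375912
bright ((697.84228515625, -28.930269241333008), (29.54206085205078, 51.69694900512695), 10.022791862487793) z 35.06406899174374
knob [482.51956003 130.37994399  66.        ] 116
```

View pics/crop0.png

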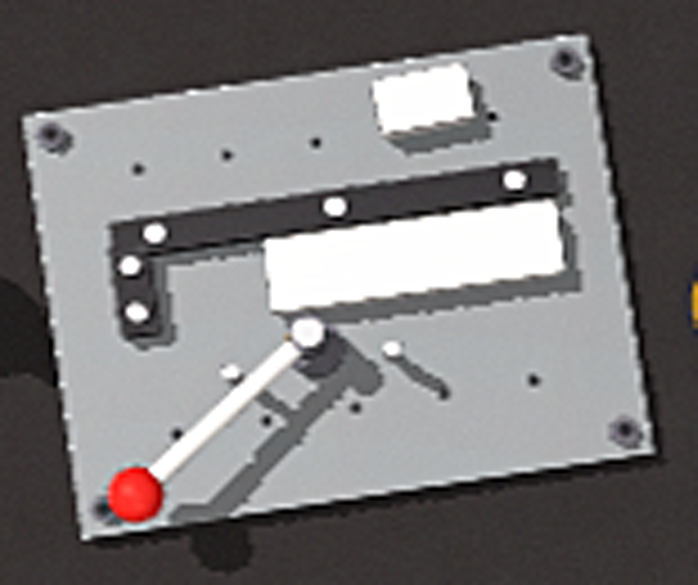

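The crop confirms the bar is untinted, alongside the fence on the plate, with its +y end about 64 mm short of the stop. The lever is open with its knob at crop (135,493). Next I'll push the bar.

```bash
cat >> h.py <<'E'
YAW=np.radians(7.0); O=np.array([579.2,18.85])
def W(x,y,z):
    c,s=np.cos(YAW),np.sin(YAW); return [O[0]+c*x-s*y,O[1]+s*x+c*y,z]
def F(p):
    c,s=np.cos(YAW),np.sin(YAW); d=np.array(p)[:2]-O; return np.array([c*d[0]+s*d[1],-s*d[0]+c*d[1],p[2]])
def down(a):  # tool x at fixture angle a (rad), z down
    a=a+YAW; x=np.array([np.cos(a),np.sin(a),0]); z=np.array([0,0,-1.]); return np.column_stack([x,np.cross(z,x),z])
E
python3 - <<'E'
from h import *
clamp()
R=min([down(np.pi/2),down(-np.pi/2)],key=lambda R:(lambda q:9 if q is None else abs(q[6]))(inverse_kinematics(W(26,-147,130),R)))
movep(W(26,-147,200),R); print(read_state()["time"],read_state()["qpos"].round(2))
print(movel(W(26,-147,60),max_speed=150))
f0=read_state()["ft_force"]
print(movel(W(26,-147,23),max_speed=60,guard=8))
print(read_state()["ft_force"]-f0)
g=movel(W(26,-85,23),max_speed=40,guard=10); s=read_state(); print(g,F(s["eef_pos"]),s["ft_force"]-f0)
if not g:
    g=movel(W(26,-64,23),max_speed=12,guard=6); s=read_state(); print(g,F(s["eef_pos"]),s["ft_force"]-f0)
c=camera("top"); cv2.imwrite("pics/push.png",cv2.resize(c["image"][90:260,175:395],None,fx=3,fy=3)); print(s["time"])
E
```

```text
3.8167 [-0.28  0.65  0.6   1.63 -0.42  1.    0.58]
False
False
[0.76609633 1.06874135 0.40011308]
False [ 25.99357394 -85.02676992  22.95184033] [ 1.64212424 -0.49201322  2.10014612]
True [ 25.86090373 -71.90431066  22.79169146] [ 1.79369579 -1.69862294  2.31695604]
8.4667
```

View pics/push.png

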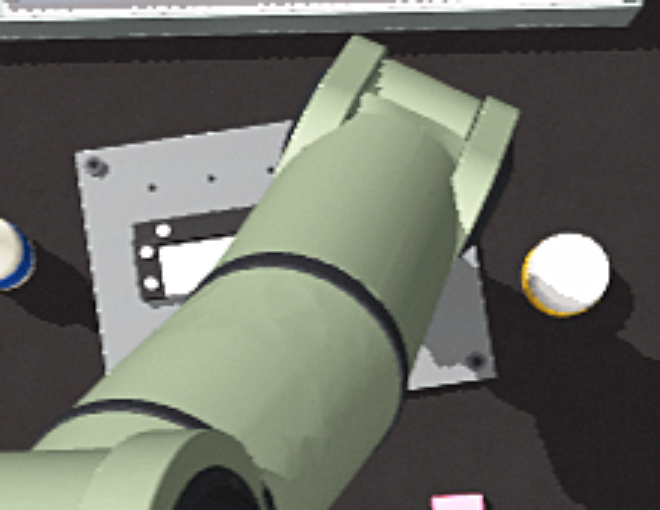

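The bar's end now appears to touch the stop at crop (160,270), and the guard tripped where expected. I'll give it one more light nudge, retreat, measure, and plan the lever sweep.

Run:
```python
from meas import *
g=movel(W(26,-68,23),max_speed=8,guard=8); s=read_state(); print(g,F(s["eef_pos"]),s["ft_force"]); wait(0.3)
movel(W(26,-85,23),max_speed=60); movel(W(26,-85,120),max_speed=150)
PV=np.array([-10.4,20])
def pose(th,off,z,r=86):   # finger centre, off mm behind the arm centre line
    a=np.radians(120)+th; u=np.array([np.cos(a),np.sin(a)]); t=np.array([-u[1],u[0]])
    return W(*(PV+r*u-off*t),z)
for sg in(0,np.pi):
    print([ (lambda q:None if q is None else q.round(2).tolist())(inverse_kinematics(pose(th,17,50),down(np.radians(210)+th+sg))) for th in(0,1.05,2.1)])
R=min([down(np.radians(210)),down(np.radians(30))],key=lambda R:(lambda q:9 if q is None else abs(q[6]))(inverse_kinematics(pose(0,35,130),R)))
movep(W(-20,160,170),R)
c=camera("top"); measure(c); cv2.imwrite("pics/p2.png",cv2.resize(c["image"][90:260,175:395],None,fx=3,fy=3))
print(read_state()["time"],F(read_state()["eef_pos"]))
```

```text
True [ 25.52245322 -71.90475526  22.50539663] [ 0.57830664 -1.60393258  1.04712692]
[[-0.33, 0.66, 0.0, 1.95, -0.0, 0.53, 1.89], [-0.92, 1.0, 1.11, 2.14, -1.25, 0.92, -2.05], [-0.67, 0.92, 0.95, 2.04, -1.1, 0.82, -1.0]]
[[-0.82, 0.82, 0.73, 1.98, -0.86, 0.69, -0.46], [-0.55, 0.66, 0.45, 2.12, -0.6, 0.49, 0.49], [-0.21, 0.65, 0.23, 2.02, -0.29, 0.5, 1.4]]
plate ((598.1893920898438, 28.117141723632812), (239.9574737548828, 335.6294860839844), 7.016716480255127)
bright ((528.04296875, 84.31683349609375), (10.393746376037598, 102.33291625976562), 41.360687255859375) z 59.80027507149464
bright ((602.2556762695312, 41.56089782714844), (39.8555793762207, 161.287841796875), 7.01295280456543) z 35.33236432987542
bright ((697.8444213867188, -28.878904342651367), (29.546186447143555, 51.78615188598633), 9.984332084655762) z 35.09768579417005
knob [482.51956003 130.37994399  66.        ] 116
11.55 [-19.8792372  158.92188296 169.75469412]
```

View pics/p2.png

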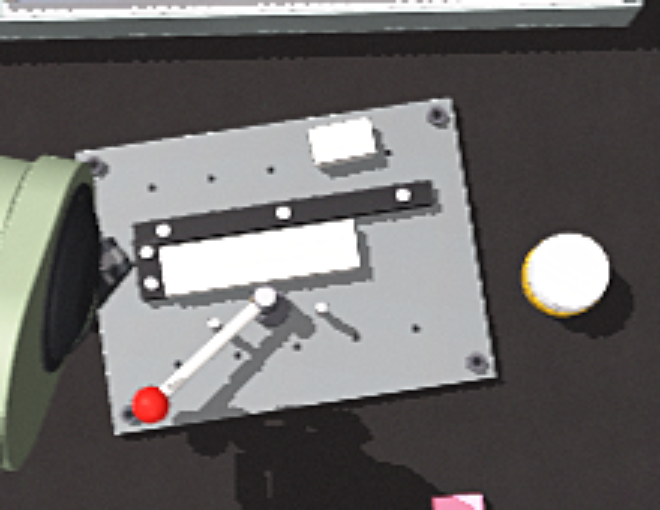

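The bar is butted, with its end at fixture y ≈ 99.7 and the end meeting the stop at crop (160,270). The lever is unmoved, with its knob at (150,404). Next I'll sweep the lever.

```bash
cat > sweep.py <<'E'
from h import *
PV=np.array([-10.4,20])
def tang(th):
    a=np.radians(120)+th; return np.array([-np.sin(a+YAW),np.cos(a+YAW),0])
def pose(th,off,z,r=86):
    a=np.radians(120)+th; u=np.array([np.cos(a),np.sin(a)]); t=np.array([-u[1],u[0]])
    return W(*(PV+r*u-off*t),z)
def ori(th): return down(np.radians(30)+th)
E
python3 - <<'E'
from sweep import *
movep(pose(0.05,42,110),ori(0.05))
print(movel(pose(0.05,42,50),max_speed=100,guard=8))
f0=read_state()["ft_force"]
print(movel(pose(0.05,20,50),max_speed=60,guard=6))
th=0.05
while th<1.66:
    th+=0.16
    g=movel(pose(th,16.5,50),ori(th),max_speed=45,guard=12)
    s=read_state(); f=-(s["ft_force"]-f0)@tang(th); print(round(th,2),g,round(f,1),F(s["eef_pos"]).round(1))
    if g: break
print(s["time"],s["qpos"].round(2))
E
```

```text
False
False
0.21 False 0.4 [-55.4  95.1  50. ]
0.37 False -0.2 [-66.9  86.8  50. ]
0.53 False -0.3 [-76.8  77.   50. ]
0.69 False -0.9 [-85.   65.6  50. ]
0.85 False 0.7 [-91.3  53.2  50. ]
1.01 False -0.4 [-95.6  39.8  50. ]
1.17 False -0.2 [-97.7  26.   50. ]
1.33 False -0.9 [-97.5  12.   50. ]
1.49 False 0.7 [-95.2  -1.8  50. ]
1.65 False 0.5 [-90.6 -15.   50. ]
1.81 False -0.1 [-84.  -27.4  50. ]
18.3417 [-0.25  0.63  0.22  2.07 -0.29  0.47  1.07]
```

Run:
```python
from h import *
c=camera("side"); cv2.imwrite("pics/s3.png",cv2.resize(c["image"][110:290,170:410],None,fx=3,fy=3))
```

```text
(no output)
```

View pics/s3.png

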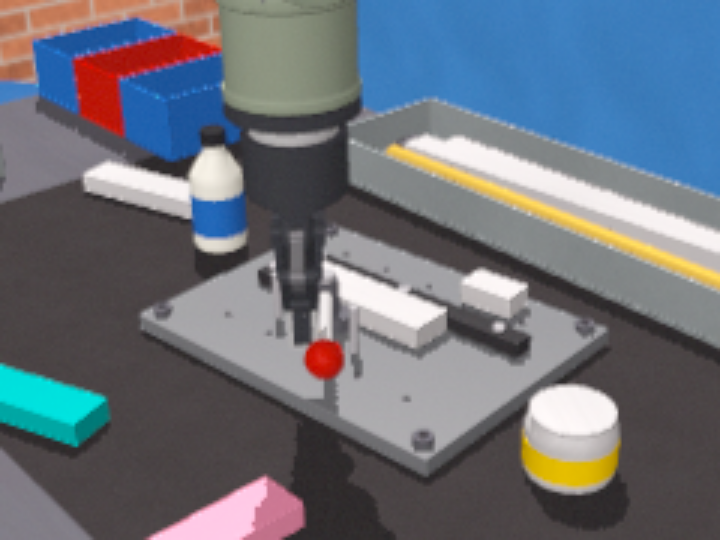

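The finger is at (305,330) and the arm and knob (325,358) have followed it. The home pin at (355,340) is still some way ahead, so I'll continue slowly.

Run:
```python
from sweep import *
th=1.81; f0=read_state()["ft_force"]
while th<2.2:
    th+=0.04
    g=movel(pose(th,16.5,50),ori(th),max_speed=10,guard=13)
    s=read_state(); f=-(s["ft_force"]-f0)@tang(th); d=F(s["eef_pos"])
    lag=(np.array(pose(th,16.5,50))-s["eef_pos"])@tang(th)
    print(round(th,2),g,round(f,1),np.linalg.norm((s["ft_force"]-f0)).round(1),"lag",lag.round(2))
    if g or f>15: break
c=camera("side"); cv2.imwrite("pics/s4.png",cv2.resize(c["image"][110:290,170:410],None,fx=3,fy=3))
print(s["time"])
```

```text
1.85 False 6.2 6.5 lag 0.68
1.89 False 4.6 5.3 lag 0.66
1.93 False 5.4 5.8 lag 0.85
1.97 False 7.7 9.2 lag 1.27
2.01 False 7.7 9.3 lag 1.35
2.05 False 10.5 11.9 lag 1.58
2.09 False 8.7 10.3 lag 1.41
2.13 False 13.6 15.9 lag 2.07
2.17 True 4.6 5.3 lag 6.23
22.6583
```

View pics/s4.png

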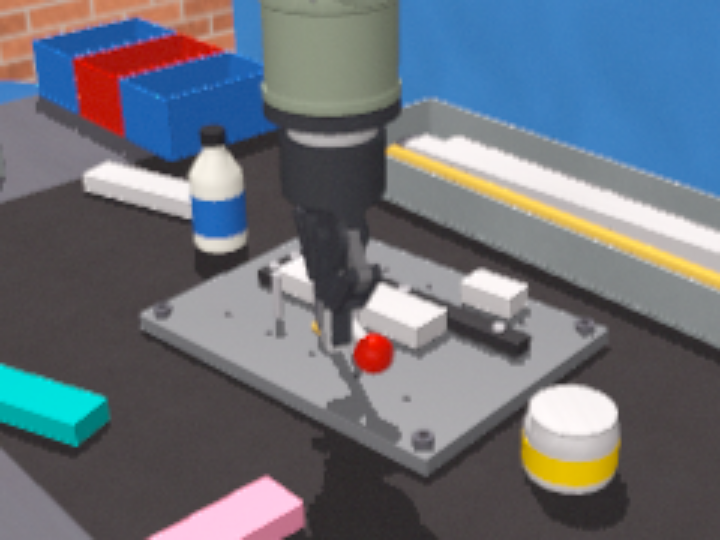

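The arm looks to be against the home pin, with the knob at (373,353). I'll back off and measure from above.

Run:
```python
from sweep import *
from meas import measure
movel(pose(2.05,45,50),max_speed=60); movel(pose(2.05,45,170),max_speed=150)
movep(W(-20,200,220),ori(0.05))
c=camera("top"); P=None
measure(c)
hsv=cv2.cvtColor(c["image"],cv2.COLOR_BGR2HSV); m=((hsv[...,0]<8)|(hsv[...,0]>172))&(hsv[...,1]>150)&(hsv[...,2]>90); m[:115]=0;m[242:]=0;m[:,:195]=0;m[:,346:]=0
v,u=np.nonzero(m); k=F(onplane(c,u.mean(),v.mean(),66))[:2]-PV; print("lever",(np.arctan2(k[1],k[0])-np.radians(120))%(2*np.pi),np.linalg.norm(k))
cv2.imwrite("pics/t5.png",cv2.resize(c["image"][90:260,175:395],None,fx=3,fy=3)); print(read_state()["time"])
```

```text
plate ((599.0299072265625, 21.288238525390625), (239.9574737548828, 321.8686218261719), 7.016716480255127)
bright ((547.3006591796875, -21.931140899658203), (99.41917419433594, 18.702999114990234), 66.9301528930664) z 59.868265142620885
bright ((606.3992309570312, 42.075927734375), (39.750858306884766, 161.30299377441406), 7.077786922454834) z 35.373592038996776
bright ((697.8444213867188, -28.878904342651367), (29.546186447143555, 51.78615188598633), 9.984332084655762) z 35.0161829598901
knob [515.41334288 -76.89107658  66.        ] 115
lever 2.0760208051890547 125.19519954155106
26.4
```

View pics/t5.png

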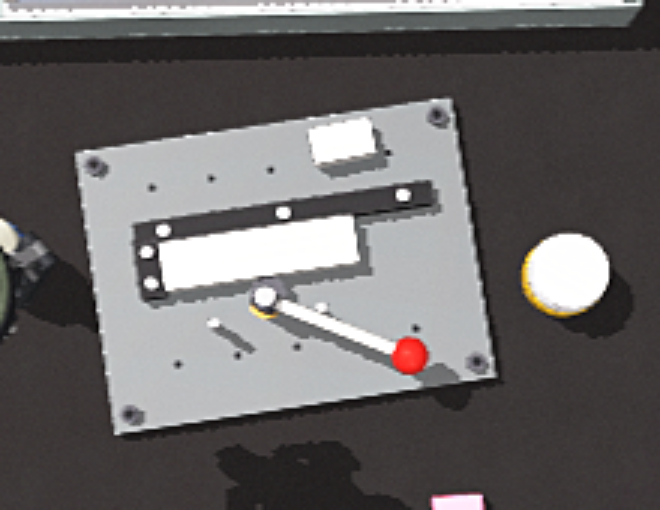

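The bar lies flat on the fence and against the stop (end at crop (160,265)). The lever measures 2.08 rad with its arm at the pin (320,308), and the fingers are clear, so I'm handing in.

```bash
python3 -c "
from workcell import *
print(finish_job())"
```

```text
the job is handed in; nothing more can be done
None
```

I handed the job in after about 26 s: the bar is butted against the end stop and flat on the fence, the lever measured 2.08 rad (home is 2.094), and the fingers are clear; the nip force on the fence could not be measured and no verdict came back.

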